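Swap bowl and glass, then tip the walnut tote over the bowl

ROBOT

A 7-joint arm with a two-finger parallel gripper is mounted at the origin on the work surface. World frame = base frame: x ahead of the robot, y to its left, z up, the work surface at z = 0. Lengths are in m, angles in rad, forces in N, time in s.
With the tool pointing down it reaches from about 0.4 to 0.9 m from the base axis. Payload 5.5 kg.
Tool frame: the origin (TCP) lies midway between the tips of the shut fingers; the grasp point (between the pads) lies 19 mm behind it (manip.grip_depth is the distance from the TCP to the grasp point, in m); z points along the fingers, x is the direction in which the jaws open and shut, and the axes are right-handed (so a half turn about z gives the same grasp; the last joint's range is limited). The gripper opens to 92 mm and grips with 3 to 60 N. Pads are 19 mm wide; open, the fingers measure 130 mm over their backs; the gripper's body (75 mm by 190 mm) begins 47 mm behind the grasp point.
Start: joints at [1.532, 0.501, -0.427, 1.55, 0.221, 1.138, -0.21], TCP at [0.193, -0.621, 0.227] pointing down, gripper open.
Joint ranges: [-2.88, 2.88], [-0.31, 2.03], [-1.54, 1.56], [0.2, 2.42], [-1.41, 4.55], [0.19, 2.02], [-2.57, 2.57]. Speed limits (rad/s): [2.57, 2.57, 3.14, 3.14, 3.14, 3.14, 3.14].

INTERFACE

Orientations are given as a unit quaternion [x, y, z, w].
In Python, from bench import manip, effector, viewer gives the robot as it stands. Calls block until the motion is done:
- manip.move_pose(position, orientation): joint-space move of the TCP to a pose.
- manip.servo_line(position, ori=None, vel=0.15): straight line of the TCP; ori=None keeps the orientation; vel is the mean speed in m/s.
- manip.movej(angles): joint-space move.
- effector.open_jaws() and effector.close(f_grip=None): open the fingers fully, or close them until they stop; f_grip is the grip in N (None keeps the last).
- manip.sleep(seconds).
- manip.solve_ik(position, orientation): joint angles nearest the present ones, or None.
- viewer.get_image(name): name is "scene" or "top" or "wrist"; returns the picture (420x560x3 uint8, red, green, blue); there is no depth.
- viewer.get_calibration(name): a dict with "vfov" (degrees; the focal length in pixels is half the picture's height over the tangent of half this angle, whatever the lens; pixels are square), "cx", "cy" (the principal point, pixels), "eye" and "attitude" of the camera in the world. Camera axes: x right, y down, z forward; pixel columns grow to the right and rows downward; lengths in m; the calibration is good to about 2 mm. A picture is of the moment at which its call begins: read the wrist's pose just before it. get_calibration takes no time and is no camera call; for the wrist camera it gives the pose at the moment of the call.
A pose or a line that the arm cannot do raises manip.PlanningError and nothing moves.
- manip.hand_in(): hands the job in, once; it reports no verdict.
Readings, each from a call of its own:
- manip.current_clock(): time.
- manip.current_q(): joint angles.
- manip.current_joint_velocities(): joint speeds.
- manip.current_tau(): joint torques, N m.
- manip.current_tool_pos(): TCP position.
- manip.current_tcp_rot(): TCP orientation.
- manip.current_force(): force on the tool from outside, world axes, zero at the start.
- manip.current_wrist_torque(): the same for the moment, N m.
- manip.current_finger_gap(): finger opening in m.
Only numpy, scipy, OpenCV 4.12 (cv2) and the standard library are available. Lean on these libraries where they do the work, as an engineer would, in place of code of your own. Each camera call takes 0.05 s, during which the arm holds its last target.

TASK

The small ceramic bowl and the blue glass are on each other's coasters: swap them, so that the bowl stands upright in the middle of the square coaster and the glass in the middle of the round one. Then pick up the wooden tote by its bar and tip it by about 25 degrees so that all three walnuts roll together into its low (cut-down) corner, none spilled, and hold it like that with the low corner right above the bowl, a few centimetres clear of its rim. Finish while still holding the tote tilted there, and leave the other things on the table where they are.

Things in the scene. Friction and masses are not known exactly. Their poses are not given: they have to be found in the camera images.
- bowl_center (a point): the ceramic bowl: small, open, empty, round, 66 mm across at the rim and about 62 mm at half height, 55 mm tall, 0.18 kg; this point is its centre half-way up (27.5 mm above its underside), z up. It starts on the round coaster.
- glass_center (a point): the blue glass: empty straight tumbler, 50 mm across at the foot and 56 mm at the rim, 85 mm tall, 0.17 kg; this point is its centre half-way up (42.5 mm above its underside), z up. It starts on the square coaster.
- square_coaster: square cork coaster, 110 x 110 mm, 6 mm thick, fixed to the table; origin at the centre of its underside, on the table top
- round_coaster: round cork coaster, 110 mm across, 6 mm thick, fixed to the table; origin at the centre of its underside, on the table top. Between the two coasters, on the robot's side of the tote, the table is bare: there is room to set something down in between, about 0.42 m straight ahead of the robot's base.
- tote_grip (a point): middle of the carrying bar of the wooden tote, an open box 166 (x) x 126 (y) mm, walls 8 mm thick and 50 high, floor 6 thick, 0.3 kg. The bar runs along x over its middle from end to end: 16 mm wide, 24 tall, its top 112 mm above the underside, this point 100 mm above it; nuts pass below. Axes: the tote's, z up. Grip firmly (40 N) so that it does not turn in the fingers.
- low_corner (a point): the tote's low corner: the inner corner where floor, +x wall and +y wall meet, at (+75, +55, -94) mm from the bar's middle in the tote's axes. Next to it both walls are cut down to 34 mm above the underside (over about 40 mm along each wall); the other three corners are the full 50 mm. Axes are the tote's.
- nut0_center (a point): centre of a walnut in the shell, a ball of 30 mm, 12 g, loose on the tote's floor; it rolls when the tote is tilted
- nut1_center (a point): centre of a walnut in the shell, a ball of 30 mm, 12 g, loose on the tote's floor; it rolls when the tote is tilted
- nut2_center (a point): centre of a walnut in the shell, a ball of 30 mm, 12 g, loose on the tote's floor; it rolls when the tote is tilted
- jam_jar: bystander: closed jam jar, 66 mm across, 80 mm tall; origin under its centre
- tea_tin: bystander: plain round tea tin, 72 mm across, 70 mm tall; origin under its centre
- sugar_dish: bystander: small open glass dish with sugar lumps, 90 mm across, 35 mm tall; origin under its centre
- tea_cup: bystander: white tea cup with one handle, 76 mm across (handle adds about 30 mm), 70 mm tall; origin under its centre
- saucer: bystander: white saucer, 120 mm across, 16 mm tall; origin under its centre
- nutcracker: bystander: steel nutcracker lying flat, about 130 mm long along its y axis, 50 mm wide, 13 mm tall; origin under its middle
- spoon_box: bystander: wooden box with a half-open sliding lid and two teaspoons in it, 220 mm along its x by 90 mm by 36 mm tall; origin under its centre
Not all that is in view belongs to the job. What is shaped like the part that bears bowl_center but black or turquoise is not meant.

How it is judged:
By the outcome, as a careful person would: the job done as asked, in the order asked, and still so for the second after the job is handed in, while the arm keeps its last pose, push and grip.
It also fails if it takes over 72 s, if anything falls off the work surface, if the arm or the gripper's body presses on something with over 40 N, if the wrist force passes 120 N, or if a joint passes its speed limit or range.

## Working session

There is one attempt and no reset: what is moved stays moved. The work goes in short steps, each a Python script; the robot and the scene stay as the last script left them, time stands still between calls to the robot, and variables do not carry over. Pictures are saved under pics/ and viewed, and the job is handed in when it is done.

```bash
ls; mkdir -p pics
python3 - <<'E'
from bench import manip, effector, viewer
import cv2
for n in ("scene","top","wrist"):
    im=viewer.get_image(n); cv2.imwrite(f"pics/a_{n}.png",im[:,:,::-1])
    print(n,viewer.get_calibration(n))
print(manip.current_clock(),manip.grip_depth,manip.current_tcp_rot(),manip.current_finger_gap())
E
```

```text
pics
scene {'vfov': 45.43291181570413, 'cx': 280.9120728722214, 'cy': 205.6062529967785, 'eye': array([ 1.36021829, -0.56345491,  0.99539748]), 'attitude': array([ 0.81354065,  0.42091284, -0.18485358, -0.35610834])}
top {'vfov': 49.86662059216231, 'cx': 283.7080465105079, 'cy': 218.3050108471658, 'eye': array([0.38222125, 0.01540726, 1.37724818]), 'attitude': array([ 0.70826894, -0.70279995,  0.04798856, -0.04609164])}
wrist {'vfov': 67.28934364773367, 'cx': 276.82595166589647, 'cy': 206.50621029757247, 'eye': array([ 0.26575534, -0.59695054,  0.38297551]), 'attitude': array([ 0.79731455, -0.58672344, -0.08439633,  0.11367663])}
0.15 0.0188 [ 8.05367375e-01 -5.92775501e-01 -6.07120598e-04 -4.78257724e-04] 0.09164194110010963
```

View pics/a_scene.png

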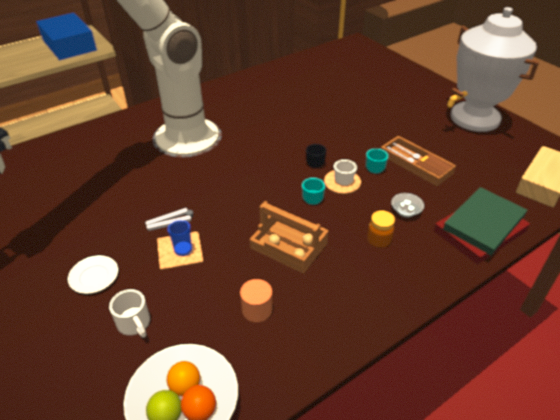

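View pics/a_top.png

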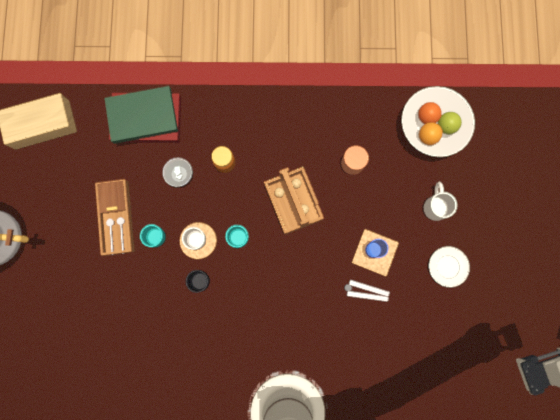

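View pics/a_wrist.png

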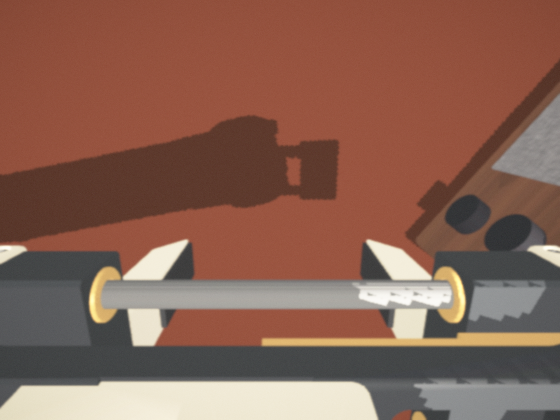

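The scene view shows the bowl on the round coaster (344,175), the glass on the square coaster (180,240) and the tote at (288,237). The top view shows them at (194,238), (375,249) and (293,200). I'll enlarge these crops next.

```bash
cat > h.py <<'E'
import numpy as np, cv2
from scipy.spatial.transform import Rotation as R
from bench import manip, effector, viewer
def ray(cal,uv):
    f=210/np.tan(np.radians(cal['vfov'])/2)
    d=np.array([(uv[0]-cal['cx'])/f,(uv[1]-cal['cy'])/f,1.])
    return np.array(cal['eye']),R.from_quat(cal['attitude']).apply(d/np.linalg.norm(d))
def onz(cal,uv,z):
    e,d=ray(cal,uv); return e+d*(z-e[2])/d[2]
def tri(rays):
    A=np.zeros((3,3));b=np.zeros(3)
    for e,d in rays:
        P=np.eye(3)-np.outer(d,d);A+=P;b+=P@e
    p=np.linalg.solve(A,b); return p,[np.linalg.norm((np.eye(3)-np.outer(d,d))@(p-e)) for e,d in rays]
def proj(cal,p):
    f=210/np.tan(np.radians(cal['vfov'])/2)
    c=R.from_quat(cal['attitude']).inv().apply(np.array(p)-cal['eye'])
    return np.array([cal['cx'],cal['cy']])+f*c[:2]/c[2]
E
python3 - <<'E'
import cv2,numpy as np
t=cv2.imread('pics/a_top.png');s=cv2.imread('pics/a_scene.png')
a=cv2.resize(t[145:305,130:410],None,fx=2.8,fy=2.8,interpolation=cv2.INTER_CUBIC);cv2.imwrite('pics/b_top.png',a)
a=cv2.resize(s[140:280,140:400],None,fx=3,fy=3,interpolation=cv2.INTER_CUBIC);cv2.imwrite('pics/b_scene.png',a)
E
python3 -c "
from h import *
c=viewer.get_calibration('top');d=viewer.get_calibration('scene')
for n,p in (('round',(198,240)),('sq',(376,252))): print(n,onz(c,p,.006))
print('bowl',onz(c,(194,238),.061),'glass',onz(c,(374,249),.091))
print('bowl s',onz(d,(345,168),.061)); print(onz(c,(293,198),.1))
"
```

```text
round [0.49725484 0.27257317 0.006     ]
sq [ 0.46497605 -0.26840754  0.006     ]
bowl [0.49840483 0.27412647 0.061     ] glass [ 0.46834122 -0.24528078  0.091     ]
bowl s [0.50798508 0.2726533  0.061     ]
[ 0.61232063 -0.01360537  0.1       ]
```

View pics/b_top.png

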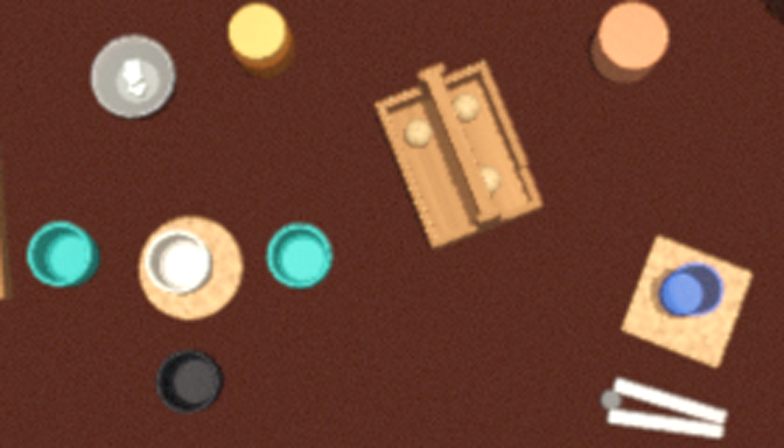

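View pics/b_scene.png

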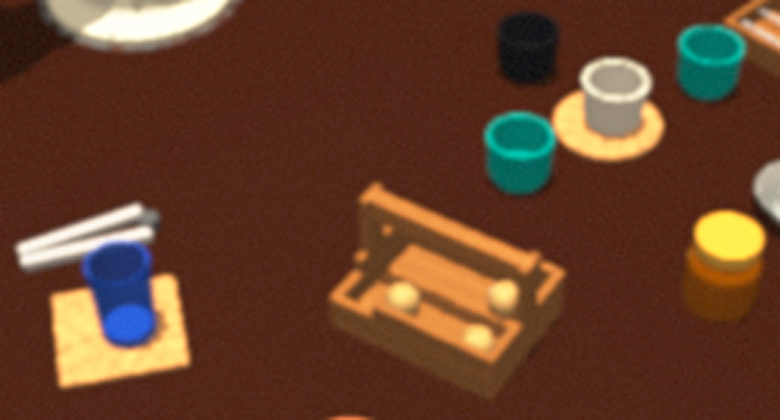

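```bash
cat >> h.py <<'E'
def down(yaw,tilt=None):
    "tool pointing down; yaw = world direction angle of image-up (tool -y)"
    c,s=np.cos(yaw),np.sin(yaw)
    y=-np.array([c,s,0]);z=np.array([0,0,-1.]);x=np.cross(y,z)
    return R.from_matrix(np.c_[x,y,z])
def snap(name,cam='wrist'):
    cal=viewer.get_calibration(cam);im=viewer.get_image(cam)[:,:,::-1].copy()
    cv2.imwrite(f'pics/{name}.png',im);np.save(f'pics/{name}.npy',cal,allow_pickle=True);return im,cal
def load(name): return cv2.imread(f'pics/{name}.png'),np.load(f'pics/{name}.npy',allow_pickle=True).item()
E
python3 - <<'E'
from h import *
for p,y in (([.42,-.08,.36],0),([.45,.12,.36],0)):
    manip.move_pose(p,down(y).as_quat()); print(manip.current_clock(),manip.current_q())
    snap('v%d'%(p[1]>0))
for n in('top','scene'):
    np.save(f'pics/a_{n}.npy',viewer.get_calibration(n),allow_pickle=True)
E
```

```text
2.3 [ 1.23725272 -0.04894517 -1.05455636  1.87148308 -0.0446977   1.29448449
 -1.37707873]
3.175 [ 0.96044338  0.20466212 -1.41931797  1.79367695  0.20860018  1.32292552
 -2.07996937]
```

View pics/v0.png

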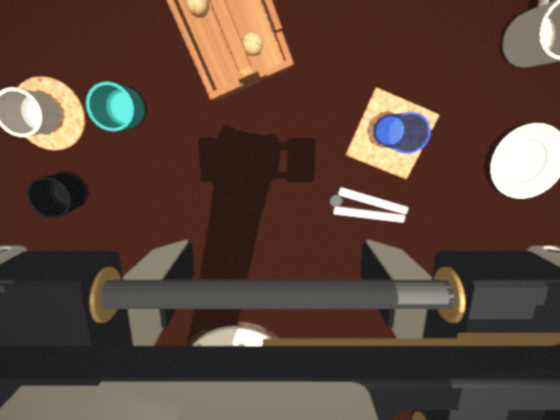

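View pics/v1.png

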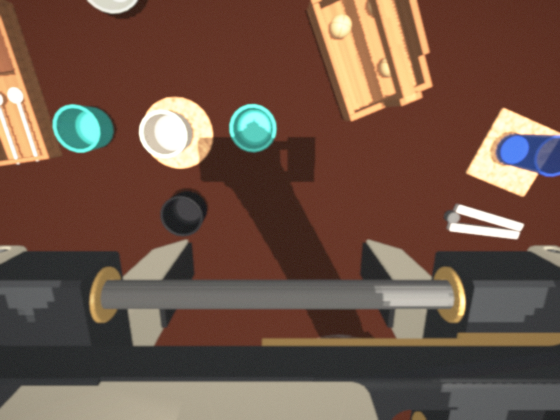

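Run:
```python
from h import *
t,_=load('v1');a=cv2.resize(t[0:130,300:450],None,fx=5,fy=4.6,interpolation=cv2.INTER_CUBIC);cv2.imwrite('pics/c1.png',a)
# colours
for n,pts in(('v1',[(205,130),(165,132),(190,132),(515,150),(545,155),(350,80)]),('v0',[(70,110),(385,100),(395,130),(415,132)]),('a_top',[(198,257),(194,238),(360,250),(384,246),(374,249)])):
    im,_=load(n);h=cv2.cvtColor(im,cv2.COLOR_BGR2HSV)
    for p in pts: print(n,p,h[p[1],p[0]])
```

```text
v1 (205, 130) [ 29  33 255]
v1 (165, 132) [  0   0 255]
v1 (190, 132) [ 18  44 186]
v1 (515, 150) [111 168 246]
v1 (545, 155) [116  89 132]
v1 (350, 80) [ 19 113 254]
v0 (70, 110) [ 21  96 254]
v0 (385, 100) [ 18 108 249]
v0 (395, 130) [111 138 241]
v0 (415, 132) [118  72 110]
a_top (198, 257) [ 17 107 255]
a_top (194, 238) [  0   0 255]
a_top (360, 250) [ 17 103 255]
a_top (384, 246) [118  75 119]
a_top (374, 249) [111 115 232]
```

View pics/c1.png

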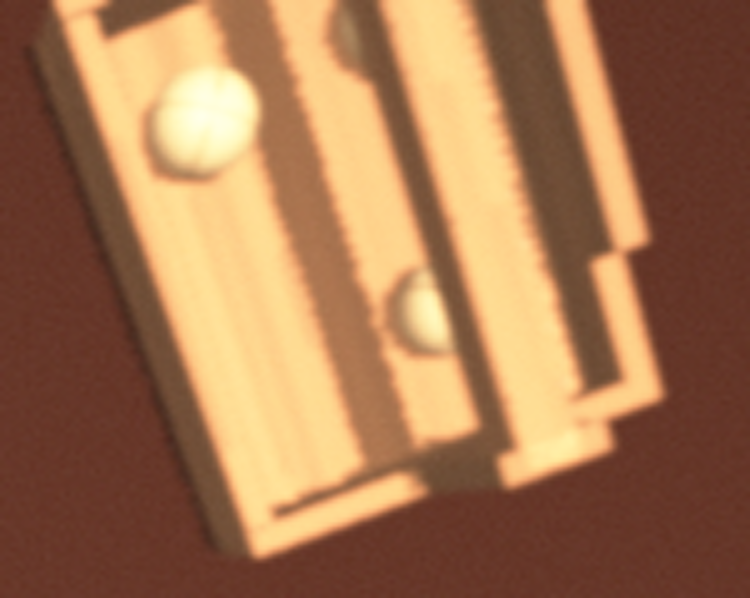

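The enlarged crop shows the wall step at (625,250) and the low corner at (660,395). So the cut-down corner is the one nearest the robot on the −y side, and the tote's +x points towards the robot. Now I'll measure positions.

```bash
cat > m.py <<'E'
from h import *
def big(m,near):
    cs,_=cv2.findContours(m.astype(np.uint8),cv2.RETR_EXTERNAL,cv2.CHAIN_APPROX_NONE)
    cs=[c for c in cs if cv2.contourArea(c)>15]
    return min(cs,key=lambda c:abs(cv2.pointPolygonTest(c,near,True)) if cv2.pointPolygonTest(c,near,True)<0 else -cv2.contourArea(c)*1e-6)
def cork(h): return (h[...,0]>=12)&(h[...,0]<=32)&(h[...,1]>45)&(h[...,2]>170)
def blue(h): return (h[...,0]>=105)&(h[...,0]<=128)&(h[...,1]>60)&(h[...,2]>60)
def gray(h): return (h[...,1]<45)&(h[...,2]>70)
def win(m,c,r):
    o=np.zeros_like(m);y,x=int(c[1]),int(c[0]);o[max(0,y-r):y+r,max(0,x-r):x+r]=m[max(0,y-r):y+r,max(0,x-r):x+r];return o
E
python3 - <<'E'
from m import *
out={}
V={'v1':((176,132),(515,150)),'v0':((40,112),(393,132)),'a_top':((198,240),(376,252)),'a_scene':((342,180),(180,248))}
for n,(pr,ps) in V.items():
    im,cal=load(n);h=cv2.cvtColor(im,cv2.COLOR_BGR2HSV);vis=im.copy()
    r=50 if n[0]=='v' else 30
    # round coaster: back-project hull of cork+bowl? use cork only contour, on plane z=.006, fit circle
    m=win(cork(h),pr,r); pts=np.argwhere(m)[:,::-1]
    hull=cv2.convexHull(pts.astype(np.int32))[:,0]
    w=np.array([onz(cal,p+0.,.006)[:2] for p in hull])
    c,rad=cv2.minEnclosingCircle(w.astype(np.float32)*1000); print(n,'round',np.round(c,1),round(rad,1))
    m=win(cork(h)|blue(h),ps,r+10); m2=win(cork(h),ps,r+10)
    hull=cv2.convexHull(np.argwhere(m2)[:,::-1].astype(np.int32))[:,0]
    w=np.array([onz(cal,p+0.,.006)[:2] for p in hull])
    (c,sz,a)=cv2.minAreaRect(w.astype(np.float32)*1000);print(n,'square',np.round(c,1),np.round(sz,1),round(a,1))
    cv2.imwrite(f'pics/mk_{n}.png',np.hstack([win(gray(h),pr,r).astype(np.uint8)*255, win(blue(h),ps,r+10).astype(np.uint8)*255])[:, :])
    z=[im[max(0,p[1]-50):p[1]+50,max(0,p[0]-45):p[0]+45] for p in(pr,ps)]
    for i,q in enumerate(z):
        cv2.imwrite(f'pics/z_{n}_{i}.png',q)
def L(n,i):
    q=cv2.imread(f'pics/z_{n}_{i}.png');return cv2.resize(cv2.copyMakeBorder(q,0,100-q.shape[0],0,90-q.shape[1],0),(270,300),interpolation=cv2.INTER_CUBIC)[:, :200*1+70]
g=np.vstack([np.hstack([cv2.resize(L(n,i),(200,222)) for n in V]) for i in(0,1)])
cv2.imwrite('pics/z.png',g)
E
```

```text
v1 round [497.2 278.5] 59.0
v1 square [ 442.7 -252.2] [113.7 159.8] 68.7
v0 round [493.5 287.5] 68.3
v0 square [ 464.9 -261.5] [111.2 111. ] 68.6
a_top round [496.6 273.8] 56.2
a_top square [ 464.9 -265.3] [111.9 111.9] 68.6
a_scene round [484.8 296.7] 84.3
a_scene square [ 423.7 -254.6] [124.8 215.6] 77.3
```

View pics/z.png

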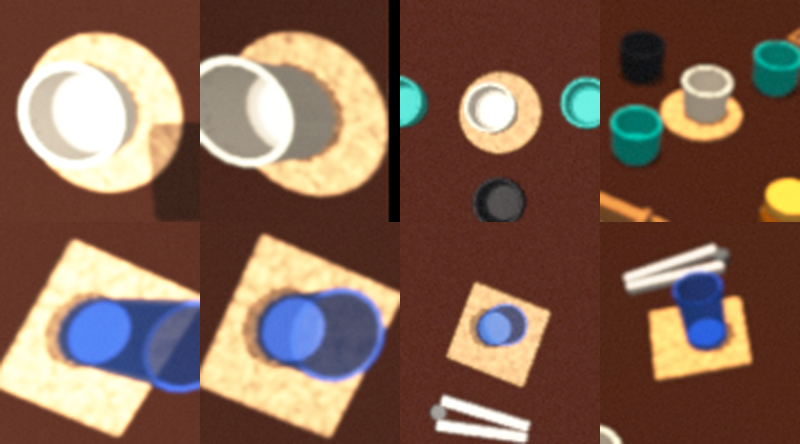

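Run:
```python
from m import *
from scipy.optimize import least_squares
V={'v1':((176,132),(515,150)),'v0':((40,112),(393,132)),'a_top':((198,240),(376,252)),'a_scene':((342,180),(180,248))}
el={};fl={}
rows=[]
for n,(pr,ps) in V.items():
    im,cal=load(n);h=cv2.cvtColor(im,cv2.COLOR_BGR2HSV);vis=im.copy()
    r=50 if n[0]=='v' else 24
    if n!='a_scene':
        m=win((h[...,0]>=12)&(h[...,0]<=32)&(h[...,1]>60)&(h[...,2]>150),pr,r)
        hull=cv2.convexHull(np.argwhere(m)[:,::-1].astype(np.int32))[:,0]
        cs,_=cv2.findContours(cv2.morphologyEx(m.astype(np.uint8),cv2.MORPH_OPEN,np.ones((3,3))),0,1)
        c0=max(cs,key=cv2.contourArea)[:,0]
        w=np.array([onz(cal,p+0.,.006)[:2] for p in c0])
        s=least_squares(lambda q:np.hypot(*(w-q).T)-.055,[.497,.275],loss='cauchy',f_scale=.0015)
        print(n,'round c',s.x,'inlier',np.mean(np.abs(s.fun)<.003))
    m=win((h[...,1]<28)&(h[...,2]>(130 if n=='a_scene' else 195)),(pr[0]-(8 if n!='v0' else 20),pr[1]-(8 if n=='a_scene' else 0)),40 if n[0]=='v' else (14 if n=='a_scene' else 18))
    cs,_=cv2.findContours(m.astype(np.uint8),0,1);c=cv2.convexHull(np.vstack([k for k in cs if cv2.contourArea(k)>3]))
    e=cv2.fitEllipse(c);el[n]=e;cv2.ellipse(vis,e,(0,0,255),1)
    bright=win((h[...,0]>=105)&(h[...,0]<=116)&(h[...,1]>70)&(h[...,2]>190),ps,45 if n[0]=='v' else 24)
    cs,_=cv2.findContours(bright.astype(np.uint8),0,1);c=cv2.convexHull(max(cs,key=cv2.contourArea))
    e=cv2.fitEllipse(c);fl[n]=e;cv2.ellipse(vis,e,(0,255,0),1)
    rows.append(np.hstack([cv2.resize(cv2.copyMakeBorder(vis,50,50,50,50,0)[p[1]:p[1]+100,p[0]:p[0]+100],(200,200),interpolation=0) for p in(pr,ps)]))
    print(n,'bowl',np.round(el[n][0],1),np.round(el[n][1],1),onz(cal,el[n][0],.061)[:2],'foot',np.round(e[0],1),np.round(e[1],1),onz(cal,e[0],.01)[:2])
for k in(('v1','a_top'),('v1','a_scene'),('v1','a_top','a_scene')):
    print(k,'rim',tri([ray(load(n)[1],el[n][0]) for n in k]))
for k in(('v0','v1'),('v0','v1','a_top'),('v0','a_top','a_scene')):
    print(k,'foot',tri([ray(load(n)[1],fl[n][0]) for n in k]))
cv2.imwrite('pics/e.png',np.vstack([np.hstack(rows[:2]),np.hstack(rows[2:])]))
```

```text
v1 round c [0.49870714 0.27640685] inlier 0.47619047619047616
v1 bowl [178.6 131.9] [59.1 79.6] [0.50266898 0.25708929] foot [514.1 149.4] [25.1 30.6] [ 0.4720554  -0.25830555]
v0 round c [0.49729251 0.27503806] inlier 0.6374501992031872
v0 bowl [ 17.3 111.8] [42.8 53.2] [0.50023356 0.27894359] foot [389.9 130.1] [26. 29.] [ 0.47221776 -0.25711126]
a_top round c [0.49683024 0.273334  ] inlier 0.6176470588235294
a_top bowl [194.1 237.4] [18.3 22.8] [0.5002675  0.27394081] foot [373.3 249.2] [13.3 15.2] [ 0.47327682 -0.2594447 ]Traceback (most recent call last):
  File "<stdin>", line 18, in <module>
    return _nx.concatenate(arrs, 0, dtype=dtype, casting=casting)
           ~~~~~~~~~~~~~~~^^^^^^^^^^^^^^^^^^^^^^^^^^^^^^^^^^^^^^^
ValueError: need at least one array to concatenate
```

```bash
cat > m2.py <<'E'
from m import *
V={'v1':((176,132),(515,150)),'v0':((40,112),(393,132)),'a_top':((198,240),(376,252)),'a_scene':((342,180),(180,248))}
el={};fl={};rows=[]
for n,(pr,ps) in V.items():
    im,cal=load(n);h=cv2.cvtColor(im,cv2.COLOR_BGR2HSV);vis=im.copy()
    m=np.zeros(h.shape[:2],bool)
    b={'v1':(135,189,100,165),'v0':(0,50,80,145),'a_top':(178,210,222,254),'a_scene':(330,360,156,182)}[n]
    S,vv={'v1':(30,205),'v0':(30,205),'a_top':(30,195),'a_scene':(70,150)}[n]
    sl=np.s_[b[2]:b[3],b[0]:b[1]]; m[sl]=((h[...,1]<S)&(h[...,2]>vv))[sl]
    cs,_=cv2.findContours(m.astype(np.uint8),0,1);
    if cs:
        c=cv2.convexHull(np.vstack([k for k in cs if cv2.contourArea(k)>3]))
        e=cv2.fitEllipse(c);el[n]=e;cv2.ellipse(vis,e,(0,0,255),1)
        print(n,'bowl',np.round(el[n][0],1),np.round(el[n][1],1),onz(cal,el[n][0],.061)[:2])
    else: print(n,h[sl][::3,::4].tolist())
    bright=win((h[...,0]>=105)&(h[...,0]<=122)&(h[...,1]>70)&(h[...,2]>190),ps,45 if n[0]=='v' else 24)
    cs,_=cv2.findContours(bright.astype(np.uint8),0,1)
    if cs:
        c=cv2.convexHull(max(cs,key=cv2.contourArea))
        e=cv2.fitEllipse(c);fl[n]=e;cv2.ellipse(vis,e,(0,255,0),1);print(n,'foot',np.round(e[0],1),np.round(e[1],1),onz(cal,e[0],.01)[:2])
    rows.append(np.hstack([cv2.resize(cv2.copyMakeBorder(vis,50,50,50,50,cv2.BORDER_CONSTANT)[p[1]:p[1]+100,p[0]:p[0]+100],(200,200),interpolation=cv2.INTER_NEAREST) for p in(pr,ps)]))
for k in(('v1','v0'),('v1','a_top'),('v1','a_scene'),('v1','a_top','a_scene')):
    if set(k)<=set(el): print(k,'rim',tri([ray(load(n)[1],el[n][0]) for n in k]))
for k in(('v0','v1'),('v0','v1','a_top'),('v0','a_top','a_scene')):
    if set(k)<=set(fl):print(k,'foot',tri([ray(load(n)[1],fl[n][0]) for n in k]))
cv2.imwrite('pics/e.png',np.vstack([np.hstack(rows[:2]),np.hstack(rows[2:])]))
E
python3 m2.py
```

```text
v1 bowl [167.4 132. ] [53.4 66.7] [0.50245795 0.27290612]
v1 foot [514.1 149.4] [25.1 30.6] [ 0.4720554  -0.25830555]
v0 bowl [ 17.1 111.7] [43.  53.5] [0.50032803 0.27912273]
v0 foot [389.9 130.1] [26. 29.] [ 0.47221776 -0.25711126]
a_top bowl [193.1 238.1] [21.4 22.5] [0.49809903 0.27687392]
a_top foot [373.3 249.2] [13.3 15.2] [ 0.47327682 -0.2594447 ]
a_scene bowl [344.  170.6] [24.2 25.4] [0.51559896 0.26207512]
a_scene foot [182.3 247.2] [10.9 15.2] [ 0.46892461 -0.25564174]
('v1', 'v0') rim (array([0.50166097, 0.26892823, 0.07353954]), [np.float64(0.0014719539527494787), np.float64(0.0014719539527497233)])
('v1', 'a_top') rim (array([0.50080666, 0.28288945, 0.03112782]), [np.float64(0.00011043145174053878), np.float64(0.00011043145174043236)])
('v1', 'a_scene') rim (array([0.50109581, 0.27754577, 0.04463123]), [np.float64(0.0009760582013747693), np.float64(0.00097605820137468)])
('v1', 'a_top', 'a_scene') rim (array([0.50010891, 0.27921043, 0.04288722]), [np.float64(0.0014009989450102526), np.float64(0.0013115416377591565), np.float64(0.0014304351259184034)])
('v0', 'v1') foot (array([ 0.47236864, -0.25606503,  0.01300341]), [np.float64(9.674806137154122e-06), np.float64(9.674806137227395e-06)])
('v0', 'v1', 'a_top') foot (array([ 0.47249643, -0.25847304,  0.00956566]), [np.float64(0.001185751370293508), np.float64(0.0004940486233991147), np.float64(0.0013070218996569182)])
('v0', 'a_top', 'a_scene') foot (array([ 0.47266401, -0.25712411,  0.01397283]), [np.float64(0.0013499364090126637), np.float64(0.0015277061519311244), np.float64(0.0002389602554939791)])
```

```bash
ls pics/e.png
```

```text
pics/e.png
```

View pics/e.png

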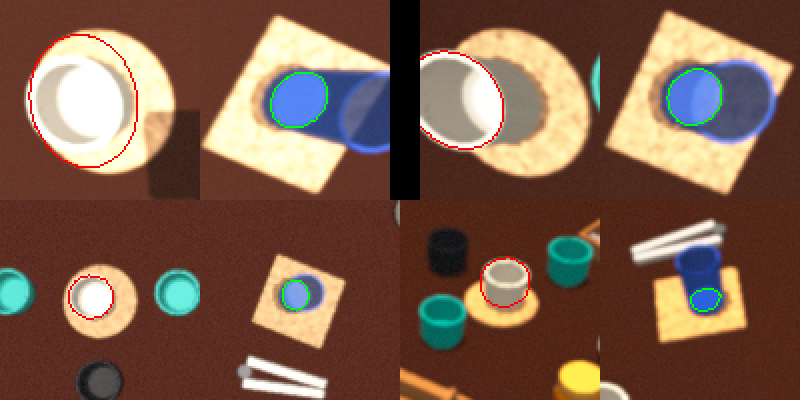

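Run:
```python
from h import *
lo=np.array([-2.88,-.31,-1.54,.2,-1.41,.19,-2.57]);hi=np.array([2.88,2.03,1.56,2.42,4.55,2.02,2.57])
for nm,p in(('bowl',(.5,.275,.03)),('view',(.43,.275,.2)),('mid',(.42,0,.02)),('glassSq',(.4724,-.2575,.045)),('glassRd',(.4973,.275,.045)),('bowlSq',(.465,-.263,.03))):
    print(nm)
    for y in range(-180,180,30):
        q=manip.solve_ik(p,down(np.radians(y)).as_quat())
        if q is not None: print('  ',y,np.round(q,2),'margin',round(min((q-lo).min(),(hi-q).min()),2))
```

```text
bowl
   -180 [ 0.33  1.17 -1.36  1.86  1.23  1.27  0.14] margin 0.18
   -150 [ 0.32  1.12 -1.31  1.86  1.18  1.21  0.68] margin 0.23
   -120 [ 0.32  1.12 -1.31  1.86  1.18  1.21  1.2 ] margin 0.23
   -90 [ 0.32  1.12 -1.31  1.86  1.18  1.21  1.73] margin 0.23
   -60 [-1.21  0.81  0.9   1.91 -0.85  0.86 -2.47] margin 0.1
   -30 [-0.73  0.6   0.24  1.9  -0.22  0.66 -2.46] margin 0.11
   0 [-0.22  0.63 -0.43  1.88  0.39  0.71 -2.44] margin 0.13
   30 [ 0.15  0.84 -0.96  1.87  0.87  0.92 -2.28] margin 0.29
   60 [ 0.21  0.91 -1.07  1.87  0.96  1.   -1.82] margin 0.47
   90 [ 0.26  0.99 -1.17  1.86  1.06  1.08 -1.35] margin 0.37
   120 [ 0.3   1.07 -1.26  1.86  1.14  1.17 -0.87] margin 0.28
   150 [ 0.33  1.15 -1.34  1.86  1.21  1.24 -0.38] margin 0.2
view
   -180 [ 0.36  0.59 -1.29  1.91  0.63  1.14  0.39] margin 0.25
   -150 [ 0.36  0.59 -1.29  1.91  0.63  1.14  0.92] margin 0.25
   -120 [ 0.36  0.59 -1.29  1.91  0.63  1.14  1.44] margin 0.25
   -90 [ 0.36  0.59 -1.29  1.91  0.63  1.14  1.97] margin 0.25
   -60 [ 0.36  0.59 -1.29  1.91  0.63  1.14  2.49] margin 0.08
   -30 [-1.2   0.3  
[... 2750 characters left out ...]
argin 0.27
   -150 [ 1.37  1.07 -1.31  1.95  1.17  1.17  1.66] margin 0.23
   -120 [-0.22  0.76  0.9   2.   -0.85  0.81 -2.48] margin 0.09
   -90 [ 0.14  0.58  0.41  1.99 -0.38  0.64 -2.35] margin 0.22
   -60 [ 0.81  0.59 -0.43  1.97  0.38  0.66 -2.48] margin 0.09
   -30 [ 1.05  0.68 -0.74  1.96  0.66  0.76 -2.18] margin 0.39
   0 [ 1.01  0.66 -0.7   1.96  0.63  0.74 -1.63] margin 0.46
   30 [ 1.05  0.68 -0.75  1.96  0.67  0.76 -1.14] margin 0.46
   60 [ 1.13  0.73 -0.86  1.96  0.77  0.81 -0.69] margin 0.46
   90 [ 1.22  0.82 -1.01  1.96  0.91  0.91 -0.27] margin 0.46
   120 [ 1.34  1.   -1.23  1.95  1.1   1.09  0.13] margin 0.31
   150 [ 1.38  1.12 -1.35  1.95  1.21  1.21  0.6 ] margin 0.19
```

Run:
```python
from h import *
manip.move_pose([.435,.21,.2],down(np.pi/4).as_quat()); print(manip.current_clock(),manip.current_q())
snap('w0')
```

```text
3.9917 [ 0.54058034  0.54066393 -1.32804011  1.96821029  0.59307295  1.10867678
 -1.83022665]
```

View pics/w0.png

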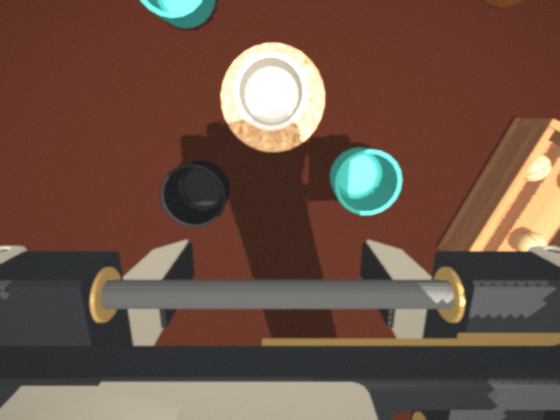

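Run:
```python
from m import *
im,cal=load('w0');h=cv2.cvtColor(im,cv2.COLOR_BGR2HSV)
# white vs cork: blue/red ratio
ratio=im[...,0].astype(float)/(im[...,2]+1)
print(np.round(ratio[94,215:335:4],2)); print(np.round(ratio[45:150:4,272],2))
m=np.zeros(h.shape[:2],np.uint8)
m[40:150,220:325]=((ratio>.80)&(h[...,2]>70))[40:150,220:325]
m=cv2.morphologyEx(m,cv2.MORPH_OPEN,np.ones((3,3)))
c=max(cv2.findContours(m,0,1)[0],key=cv2.contourArea);e=cv2.fitEllipse(cv2.convexHull(c));print('rim',e,onz(cal,e[0],.061))
k=np.zeros_like(m);k[38:156,215:330]=((h[...,2]>110)&(h[...,0]<35)|(ratio>.8)&(h[...,2]>70))[38:156,215:330]
k=cv2.morphologyEx(k,cv2.MORPH_OPEN,np.ones((5,5)))
c=max(cv2.findContours(k,0,1)[0],key=cv2.contourArea);e2=cv2.fitEllipse(cv2.convexHull(c));print('coaster',e2,onz(cal,e2[0],.006))
_,ct=load('a_top')
for pt in((193.1,238.1),(194,237.6)):print(tri([ray(cal,e[0]),ray(ct,pt)]))
print(tri([ray(cal,e[0]),ray(load('v0')[1],(17.1,111.7))]))
v=im.copy();cv2.ellipse(v,e,(0,0,255),1);cv2.ellipse(v,e2,(0,255,0),1)
cv2.imwrite('pics/w0e.png',cv2.resize(v[30:160,200:340],None,fx=4,fy=4,interpolation=cv2.INTER_NEAREST))
```

```text
[0.39 0.45  inf  inf  inf  inf 0.91 0.84  inf  inf  inf  inf  inf  inf
  inf  inf  inf  inf  inf  inf  inf 0.84  inf  inf  inf  inf  inf  inf
 0.4  0.4 ]
[ inf  inf  inf 0.96 0.83 0.84  inf  inf  inf  inf  inf  inf  inf  inf
  inf  inf 0.96 0.96 0.94 0.87 0.88 0.88 0.54 0.55 0.54 0.56 0.54]
rim ((272.3207092285156, 96.99128723144531), (102.51301574707031, 107.79718780517578), 174.6975860595703) [0.49806725 0.27635752 0.061     ]
coaster ((272.6047058105469, 96.46784210205078), (108.58911895751953, 111.83139038085938), 169.2251434326172) [0.50010345 0.27895102 0.006     ]
(array([0.49795262, 0.2762817 , 0.06321393]), [np.float64(6.0426872644338125e-05), np.float64(6.042687264438585e-05)])
(array([0.4993318 , 0.27632456, 0.05217373]), [np.float64(0.00111520796651679), np.float64(0.0011152079665169312)])
(array([0.49911924, 0.27622409, 0.0646361 ]), [np.float64(0.0011479908778592128), np.float64(0.0011479908778592274)])<stdin>:4: RuntimeWarning: divide by zero encountered in divide
```

View pics/w0e.png

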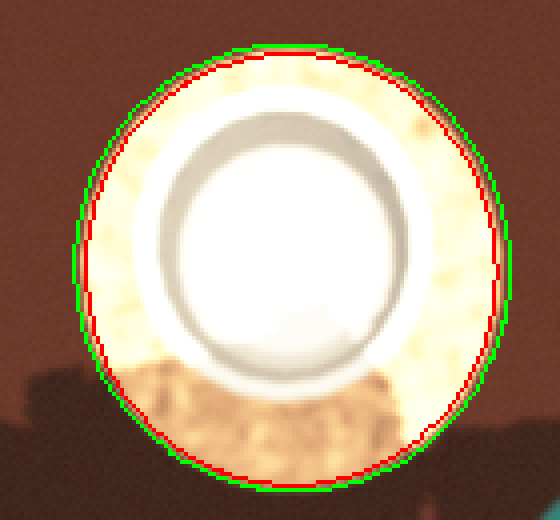

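Run:
```python
from m import *
im,cal=load('w0')
f=im.astype(float);ratio=f[...,0]/(f[...,2]+1)
m=np.zeros(im.shape[:2],np.uint8)
m[48:140,228:312]=((ratio>.955)&(f[...,2]>235))[48:140,228:312]
m=cv2.morphologyEx(m,cv2.MORPH_OPEN,np.ones((3,3)))
c=max(cv2.findContours(m,0,1)[0],key=cv2.contourArea);e=cv2.fitEllipse(cv2.convexHull(c))
for p in(e[0],(270.6,90.6)): 
    print('rim',np.round(p,1),np.round(e[1],1),onz(cal,p,.061))
    print(tri([ray(cal,p),ray(load('v0')[1],(17.1,111.7))]))
print('coaster',onz(cal,(272.6,96.5),.006))
```

```text
rim [271.   92.9] [51.1 52.5] [0.49971837 0.27961021 0.061     ]
(array([0.50002347, 0.2796569 , 0.06032439]), [np.float64(0.0002834713026466183), np.float64(0.0002834713026466009)])
rim [270.6  90.6] [51.1 52.5] [0.50080675 0.28118917 0.061     ]
(array([0.50061579, 0.28134626, 0.05822564]), [np.float64(0.00028990943449378446), np.float64(0.00028990943449387895)])
coaster [0.50007713 0.27893206 0.006     ]
```

The rim fit puts the bowl rim at z≈0.060 (expected 0.061) and its centre at about (0.500, 0.279). That is roughly concentric with the round coaster. I'll grasp the bowl now.

Run:
```python
from h import *
q=down(np.pi/4).as_quat()
manip.move_pose([.4998,.2788,.12],q)
manip.servo_line([.4998,.2788,.017],vel=.12)
print('F',manip.current_force(),manip.current_tool_pos())
effector.close(20); print('gap',manip.current_finger_gap(),manip.current_clock(),manip.current_force())
manip.servo_line([.4998,.2788,.16],vel=.15)
print('gap',manip.current_finger_gap(),manip.current_force())
manip.move_pose([.42,0,.13],q)
snap('s1','scene');snap('s1w')
print(manip.current_clock())
```

```text
F [ 0.22828345 -0.01680522  0.2201433 ] [0.50022799 0.27942278 0.01769399]
gap 0.0655025793501874 6.1667 [-1.79436786  0.03592502  3.47536588]
gap 0.0655543550166094 [-0.115486   -0.10124705 -1.67887645]
8.4917
```

View pics/s1.png

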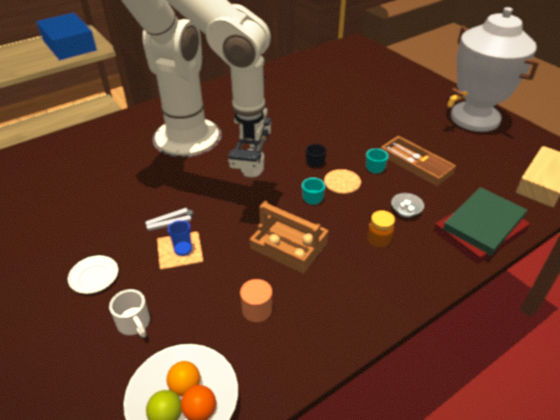

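View pics/s1w.png

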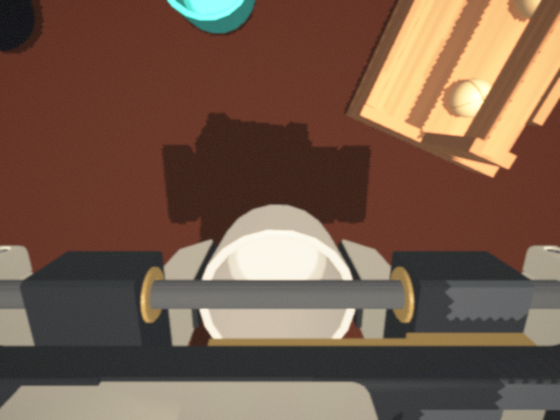

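The bowl is held level, and the round coaster is now bare at about (342,181) in the scene view. I'll set the bowl down and fetch the glass.

Run:
```python
from h import *
q=down(np.pi/4).as_quat()
manip.servo_line([.42,0,.0115],vel=.1)
print('F',manip.current_force(),manip.current_tool_pos())
effector.open_jaws()
manip.servo_line([.42,0,.11],vel=.15)
manip.move_pose([.40,-.32,.21],q)
snap('g0');snap('g0t','top');print(manip.current_clock())
```

```text
F [ 0.07749886 -0.46588719 -1.75518423] [4.20344159e-01 1.38128822e-04 1.16453308e-02]
12.65
```

View pics/g0.png

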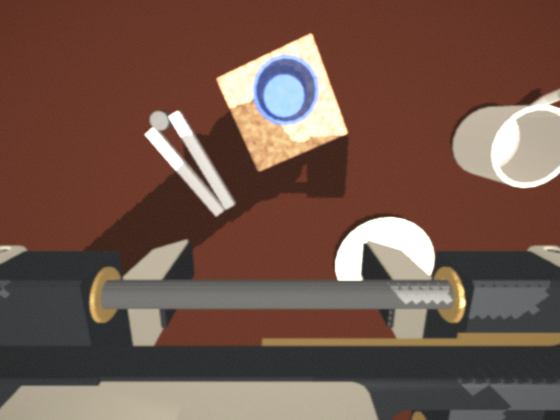

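View pics/g0t.png

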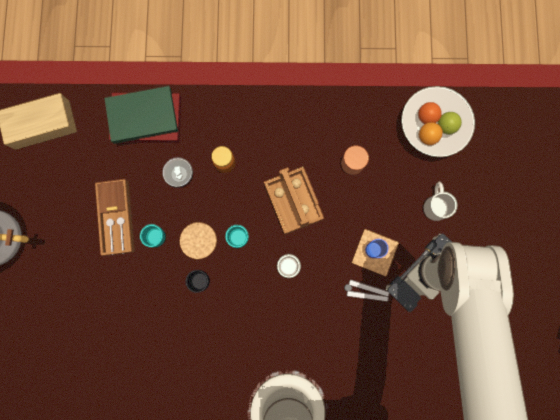

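```bash
cat > m3.py <<'E'
from m import *
def ell(m,near):
    m=cv2.morphologyEx(m.astype(np.uint8),cv2.MORPH_OPEN,np.ones((3,3)))
    c=big(m,near);return cv2.fitEllipse(cv2.convexHull(c)),cv2.convexHull(c)[:,0]
E
python3 - <<'E'
from m3 import *
im,cal=load('g0');h=cv2.cvtColor(im,cv2.COLOR_BGR2HSV)
e,_=ell(win((h[...,0]>=100)&(h[...,0]<=130)&(h[...,1]>60)&(h[...,2]>50),(285,90),40),(285,95));print('rim+ ',e,onz(cal,e[0],.091))
f,_=ell(win((h[...,0]>=105)&(h[...,0]<=122)&(h[...,1]>70)&(h[...,2]>190),(285,97),30),(285,97));print('foot',f,onz(cal,f[0],.010))
k=win((h[...,0]<35)&(h[...,2]>105),(283,102),75)
_,hull=ell(k|win((h[...,0]>=100)&(h[...,1]>60)&(h[...,0]<=130),(285,90),35),(240,110))
_,hull=ell(k,(240,110))
w=np.array([onz(cal,p+0.,.006)[:2]*1000 for p in hull]).astype(np.float32)
print('sq',cv2.minAreaRect(w))
r0,_=load('v0')[1],0
print('foot tri',tri([ray(cal,f[0]),ray(load('v0')[1],(389.9,130.1)),ray(load('v1')[1],(514.1,149.4))]))
# top
im,ct=load('g0t');h=cv2.cvtColor(im,cv2.COLOR_BGR2HSV)
e1,_=ell(win(cork(h),(198,240),24),(198,240));print('round top',e1,onz(ct,e1[0],.006))
im2,cs=load('s1');h2=cv2.cvtColor(im2,cv2.COLOR_BGR2HSV)
e2,_=ell(win((h2[...,0]>=10)&(h2[...,0]<=30)&(h2[...,2]>120),(342,181),24),(342,181));print('round scene',e2,onz(cs,e2[0],.006))
print('tri',tri([ray(ct,e1[0]),ray(cs,e2[0])]))
e3,_=ell(win((h[...,1]<40)&(h[...,2]>120),(289,266),18),(289,266));print('bowl',e3,onz(ct,e3[0],.055))
E
```

```text
rim+  ((284.9396057128906, 89.89029693603516), (63.99063491821289, 68.74760437011719), 15.066380500793457) [ 0.47246077 -0.25466889  0.091     ]
foot ((265.9095153808594, 108.62432098388672), (13.001564025878906, 36.20233154296875), 141.1388397216797) [ 0.449929   -0.25102136  0.01      ]
sq ((465.95635986328125, -263.2539978027344), (154.09454345703125, 169.2264862060547), 45.11944580078125)
foot tri (array([ 0.46509619, -0.2532863 ,  0.01637053]), [np.float64(0.01522412029529007), np.float64(0.007627277823105869), np.float64(0.007641207553877875)])
round top ((197.58509826660156, 240.30914306640625), (35.55424118041992, 36.259483337402344), 51.346134185791016) [0.49630276 0.27380328 0.006     ]
round scene ((342.07891845703125, 180.76258850097656), (25.23841094970703, 37.96805191040039), 95.01322174072266) [0.50062697 0.2733677  0.006     ]
tri (array([0.49718428, 0.27533211, 0.00249273]), [np.float64(0.0010284571521026996), np.float64(0.0010284571521026382)])
bowl ((287.7116394042969, 266.2499084472656), (20.809776306152344, 23.297222137451172), 131.4547882080078) [ 4.18571732e-01 -1.97212790e-04  5.50000000e-02]
```

Run:
```python
from h import *
q=down(np.pi/4).as_quat()
manip.move_pose([.4725,-.256,.15],q)
manip.servo_line([.4725,-.256,.044],vel=.12)
print('F',manip.current_force(),manip.current_tool_pos(),manip.current_clock())
effector.close(20); print('gap',manip.current_finger_gap())
manip.servo_line([.4725,-.256,.19],vel=.2)
print('gap',manip.current_finger_gap(),manip.current_force())
manip.move_pose([.498,.2755,.19],q)
snap('g1','top');snap('g1s','scene');print(manip.current_clock(),manip.current_tool_pos())
```

```text
F [ 1.08647507 -0.34520599  0.55412654] [ 0.4731395  -0.25612737  0.04463247] 14.2167
gap 0.05483060433322181
gap 0.05474566965417551 [ 0.13835207 -0.78843642 -2.82294858]
17.8 [0.49881554 0.2740148  0.18977512]
```

View pics/g1.png

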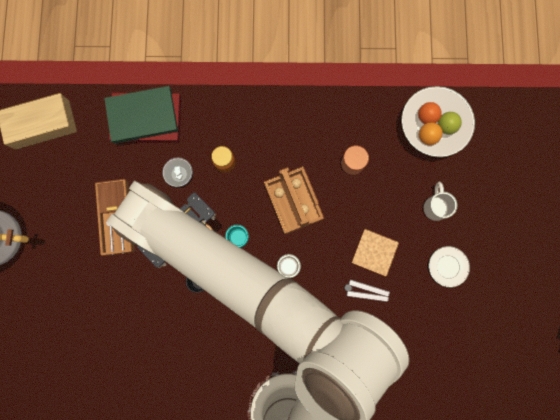

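View pics/g1s.png

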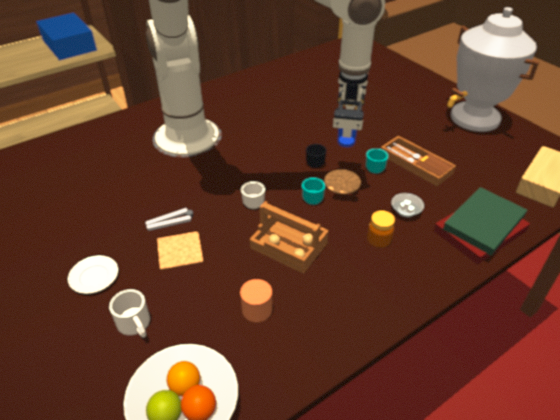

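```bash
python3 - <<'E'
from h import *
q=down(np.pi/4).as_quat()
manip.servo_line([.498,.2755,.0450],vel=.1)
print('F',manip.current_force(),manip.current_tool_pos())
effector.open_jaws()
manip.servo_line([.498,.2755,.15],vel=.2)
manip.move_pose([.435,.21,.24],q)
snap('p0');print(manip.current_clock())
E
python3 - <<'E'
from m3 import *
im,ct=load('g1');h=cv2.cvtColor(im,cv2.COLOR_BGR2HSV)
def sq(n,near,r,lo=45):
    im,c=load(n);h=cv2.cvtColor(im,cv2.COLOR_BGR2HSV)
    _,hull=ell(win((h[...,0]>=10)&(h[...,0]<=32)&(h[...,1]>lo)&(h[...,2]>150),near,r),near)
    px=cv2.boxPoints(cv2.minAreaRect(hull.astype(np.float32))); 
    w=np.array([onz(c,p+0.,.006)[:2]*1000 for p in hull]).astype(np.float32)
    ctr=hull.astype(float); M=cv2.moments(hull.astype(np.float32)); return cv2.minAreaRect(w),(M['m10']/M['m00'],M['m01']/M['m00']),c
a=sq('g1',(375,252),30);b=sq('g1s',(180,250),32)
print(a[:2]);print(b[:2]);print(tri([ray(a[2],a[1]),ray(b[2],b[1])]))
E
```

```text
F [ 0.49712688 -0.22309172 -1.1280227 ] [0.4984785  0.27578335 0.0456506 ]
21.4833
(((464.4953918457031, -265.2888488769531), (111.67513275146484, 111.11253356933594), 68.7138671875), (375.0223477715003, 252.2662900188324))
(((466.39788818359375, -264.2880859375), (114.88969421386719, 117.10245513916016), 68.24465942382812), (179.08505997818975, 249.68060099357805))
(array([ 0.46479286, -0.26523937,  0.00256896]), [np.float64(0.0009791708738504856), np.float64(0.000979170873850523)])
```

View pics/p0.png

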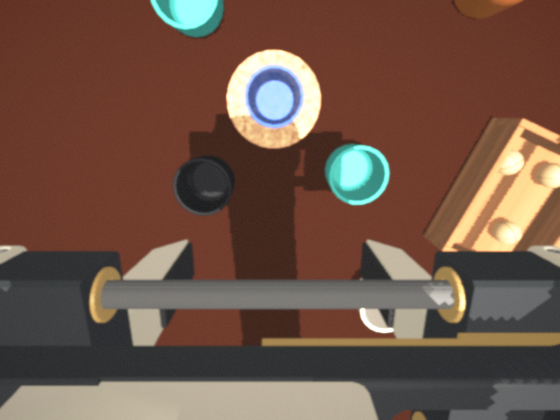

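In p0 the glass foot is at (275,100) and the round coaster's centre at (274,99), so the glass is centred. Next is the bowl.

Run:
```python
from h import *
q=down(np.pi/4).as_quat()
manip.move_pose([.42,0,.13],q)
manip.servo_line([.42,0,.0115],vel=.13)
effector.close(20); print('gap',manip.current_finger_gap(),manip.current_tool_pos(),manip.current_clock())
manip.servo_line([.42,0,.12],vel=.2)
c=[.4653,-.2645]
manip.move_pose(c+[.12],q)
manip.servo_line(c+[.0182],vel=.1)
print('F',manip.current_force(),manip.current_tool_pos(),manip.current_finger_gap())
effector.open_jaws()
manip.servo_line(c+[.13],vel=.2)
manip.move_pose([.40,-.325,.22],q)
snap('b0');print(manip.current_clock())
```

```text
gap 0.06532534250959429 [ 4.20228217e-01 -1.92808413e-04  1.17437998e-02] 24.025
F [-0.48864133  0.08979969 -1.20740991] [ 0.46581372 -0.26460046  0.01840418] 0.06531766458861084
28.9083
```

View pics/b0.png

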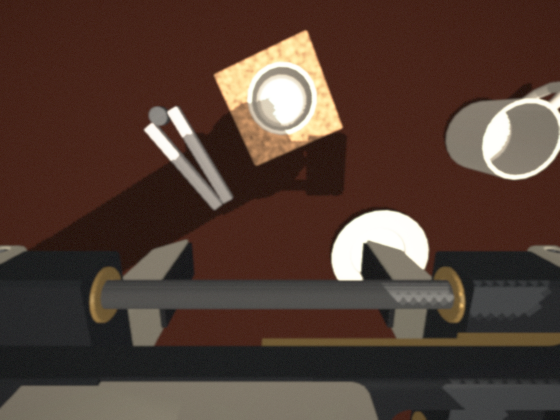

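The bowl rim centre is (282,97) and the square coaster's centre about (281,100), so the bowl is well placed. Next I'll plan the tote pose and check reachability of the final tilted pose.

```bash
cat >> h.py <<'E'
LC=np.array([.075,.055,-.094])
def tote_R(yaw,tilt,az=np.radians(40)):
    # tote rotation: yaw about z, tilted so that tote direction az goes down
    ax=np.array([-np.sin(az),np.cos(az),0])
    return R.from_euler('z',yaw)*R.from_rotvec(ax*tilt)
T2T=R.from_matrix(np.array([[0,1,0],[1,0,0],[0,0,-1.]]).T) # tool axes in tote frame: x=+y_t, y=+x_t, z=-z_t (image-up = -x_t)
def tcp_for(Rt,grip,dep=None):
    dep=manip.grip_depth if dep is None else dep
    Q=Rt*T2T; return grip+Q.apply([0,0,dep]),Q.as_quat()
E
python3 - <<'E'
from h import *
lo=np.array([-2.88,-.31,-1.54,.2,-1.41,.19,-2.57]);hi=np.array([2.88,2.03,1.56,2.42,4.55,2.02,2.57])
_,c=load('a_top')
a=onz(c,np.array([431,70])/2.8+[130,145],.112);b=onz(c,np.array([486,219])/2.8+[130,145],.112)
m=(a+b)/2;yaw=np.arctan2(*(b-a)[1::-1]);print(m,np.linalg.norm(a-b),np.degrees(yaw))
def chk(p,q):
    s=manip.solve_ik(p,q); return 'None' if s is None else str(np.round(s,2))+' m=%.2f'%min((s-lo).min(),(hi-s).min())
print(chk(*tcp_for(tote_R(yaw,0),np.array([m[0],m[1],.1]))),chk(*tcp_for(tote_R(yaw,0),np.array([m[0],m[1],.25]))))
C=np.array([.4655,-.2645,.106])
for d in range(-180,180,20):
    Rt=tote_R(np.radians(d),np.radians(25));g=C-Rt.apply(LC);print(d,np.round(g,3),chk(*tcp_for(Rt,g)))
E
```

```text
[ 0.61480072 -0.01522425  0.112     ] 0.16337496928199546 -159.73571094047398
[ 0.56  0.73 -0.81  1.74  0.64  0.95 -1.73] m=0.68 [ 0.66  0.58 -0.97  1.63  0.51  1.2  -1.63] m=0.57
-180 [ 0.503 -0.241  0.23 ] [ 1.53  0.52 -1.11  1.92  0.07  0.81 -1.1 ] m=0.43
-160 [ 0.493 -0.229  0.23 ] [ 1.5   0.62 -1.14  1.83  0.14  0.99 -0.85] m=0.40
-140 [ 0.479 -0.222  0.23 ] [ 1.45  0.7  -1.17  1.75  0.22  1.17 -0.61] m=0.37
-120 [ 0.464 -0.22   0.23 ] [ 1.39  0.76 -1.19  1.69  0.31  1.33 -0.38] m=0.35
-100 [ 0.449 -0.223  0.23 ] [ 1.32  0.81 -1.21  1.64  0.41  1.48 -0.14] m=0.33
-80 [ 0.435 -0.231  0.23 ] [ 1.27  0.85 -1.23  1.62  0.52  1.6   0.11] m=0.31
-60 [ 0.426 -0.244  0.23 ] [ 1.23  0.87 -1.27  1.62  0.64  1.69  0.35] m=0.27
-40 [ 0.421 -0.258  0.23 ] [ 1.2   0.88 -1.32  1.65  0.77  1.75  0.61] m=0.22
-20 [ 0.422 -0.274  0.23 ] [ 1.2   0.89 -1.37  1.7   0.91  1.77  0.87] m=0.17
0 [ 0.428 -0.288  0.23 ] [ 1.22  0.9  -1.43  1.78  1.04  1.75  1.14] m=0.11
20 [ 0.438 -0.3    0.23 ] [ 1.26  0.88 -1.48  1.86  1.15  1.69  1.43] m=0.06
40 [ 0.452 -0.307  0.23 ] [ 1.33  0.85 -1.52  1.94  1.23  1.57  1.73] m=0.02
60 [ 0.467 -0.309  0.23 ] [ 1.33  0.53 -1.29  2.01  1.08  1.13  2.15] m=0.25
80 [ 0.482 -0.306  0.23 ] [-0.75  0.49  1.38  2.12 -0.51  0.57 -2.42] m=0.15
100 [ 0.496 -0.298  0.23 ] [-0.2   0.17  0.69  2.14 -0.02  0.44 -2.49] m=0.08
120 [ 0.505 -0.285  0.23 ] [ 1.18  0.21 -0.74  2.1   0.2   0.45 -2.3 ] m=0.26
140 [ 0.51  -0.271  0.23 ] [ 1.4   0.3  -0.93  2.06  0.04  0.52 -1.77] m=0.33
160 [ 0.509 -0.255  0.23 ] [ 1.5   0.41 -1.05  2.    0.03  0.65 -1.4 ] m=0.42
```

All yaws near the tote's present −160° are reachable, so I'll keep that yaw throughout. One close look at the tote first.

```bash
python3 - <<'E'
from h import *
q=down(np.radians(20)).as_quat()
m=np.array([.615,-.015]);u=np.array([np.cos(np.radians(20)),np.sin(np.radians(20))])
manip.move_pose([*(m-.09*u),.27],q); snap('t0');print(manip.current_clock())
E
python3 -c "
import cv2
a=cv2.imread('pics/t0.png')[0:250,130:430];cv2.imwrite('pics/t0z.png',cv2.resize(a,None,fx=2.4,fy=2.4,interpolation=cv2.INTER_CUBIC))"
```

```text
30.15
```

View pics/t0z.png

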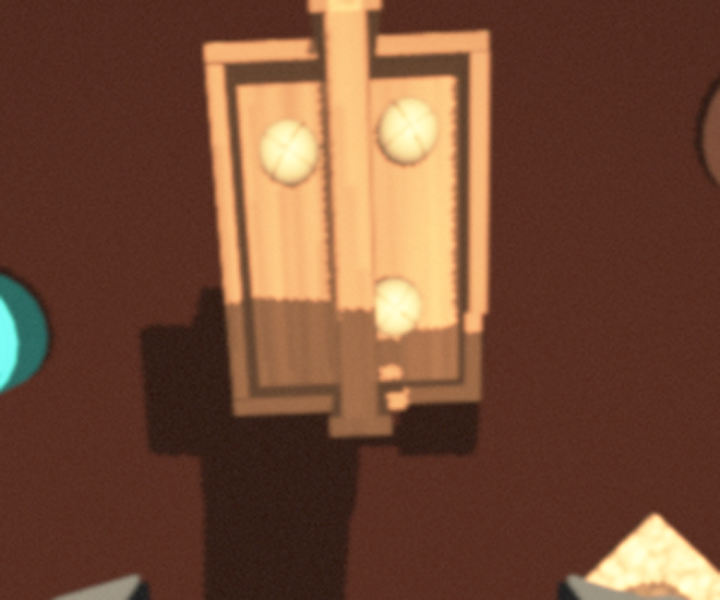

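Run:
```python
from h import *
_,c=load('t0');P=lambda x,y,z:onz(c,np.array([x,y])/2.4+[130,0],z)
fl,fr,nl=P(204,43,.05),P(490,32,.05),P(235,415,.05)
nr=P(480,402,.034)
print(fl[:2],fr[:2],nl[:2],nr[:2]);print('dims',np.linalg.norm(fl-fr),np.linalg.norm(fl-nl))
m=(fr+nl)/2;yaw=np.arctan2(*(nl-fl)[1::-1]);print('centre',m,(fl+nr)[:2]/2,'yaw',np.degrees(yaw),np.degrees(np.arctan2(*(fr-fl)[1::-1]))-90+0)
a,b=P(348.5,20,.112),P(358.5,400,.112);d=(b-a)/np.linalg.norm(b-a);print('bar yaw',np.degrees(np.arctan2(d[1],d[0])),'offset of centre from bar line mm',1000*np.cross(d[:2],(m-a)[:2]))
# bar height: bar width in px -> and two-view near end
_,t=load('a_top')
e1=np.array([361,437])/2.4+[130,0]; e2=np.array([486,222])/2.8+[130,145]
print('near bar end tri',tri([ray(c,e1),ray(t,e2)]))
```

```text
[0.67087054 0.07487033] [ 0.71788408 -0.04178845] [0.51751921 0.01222573] [ 0.56409247 -0.10423041]
dims 0.12577575811110497 0.16565318948748453
centre [ 0.61770164 -0.01478136  0.05      ] [ 0.61748151 -0.01468004] yaw -157.77979937578672 -158.05054585788235
bar yaw -158.3700839161502 offset of centre from bar line mm 0.09875012555403753
near bar end tri (array([ 0.53729817, -0.04578715,  0.09553473]), [np.float64(0.0015068747784106006), np.float64(0.001506874778410594)])<stdin>:7: DeprecationWarning: Arrays of 2-dimensional vectors are deprecated. Use arrays of 3-dimensional vectors instead. (deprecated in NumPy 2.0)
```

The tote measures 166 × 126 mm as expected, with its centre at (0.617, −0.015) and yaw −158°. I'll grasp the bar and lift it.

Run:
```python
from h import *
Y=np.radians(-158.1);G=np.array([.617,-.015,.1])
p,q=tcp_for(tote_R(Y,0),G)
manip.move_pose(p+[0,0,.07],q)
manip.servo_line(p+[0,0,.0],vel=.1)
print('F',manip.current_force(),manip.current_tool_pos()-p)
effector.close(40); print('gap',manip.current_finger_gap(),manip.current_clock(),manip.current_force(),manip.current_tool_pos()-p)
manip.servo_line(p+[0,0,.03],vel=.04)
print('F',manip.current_force(),manip.current_wrist_torque())
manip.servo_line(p+[0,0,.17],vel=.1)
print('gap',manip.current_finger_gap(),manip.current_force(),manip.current_wrist_torque(),manip.current_clock())
snap('l0');snap('l0s','scene')
```

```text
F [0.03484617 0.35694175 0.52311814] [0.00037778 0.0004091  0.00025272]
gap 0.015284040451749146 32.8167 [ 0.08702837 -0.63234328 -0.11100776] [-1.22795032e-04  1.60055266e-04 -8.17167654e-05]
F [-0.50692434 -0.39785078 -2.87273016] [ 0.03713116 -0.00063165 -0.00564575]
gap 0.015847195349304954 [ 0.04829128 -0.2992958  -3.97390546] [-0.06415489  0.00862856 -0.01570031] 35.2667
```

View pics/l0.png

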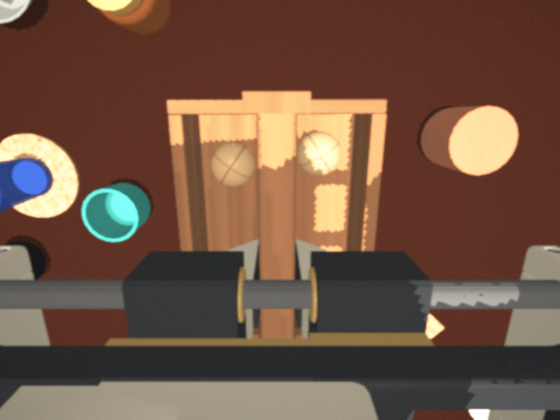

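View pics/l0s.png

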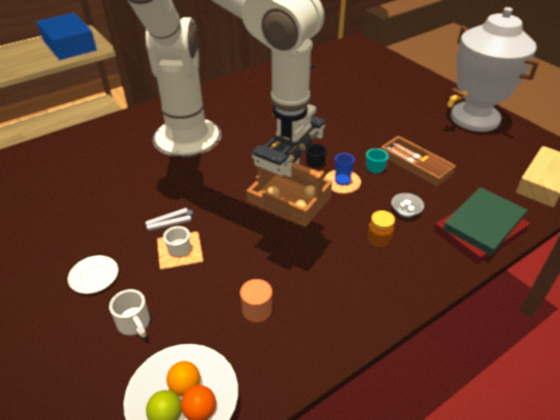

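The tote is held level with the nuts inside. The bowl sits on the square coaster (178,245) and the glass on the round one (344,172). Now the gradual tilt while travelling.

Run:
```python
from h import *
Y=np.radians(-158.1);G0=np.array([.617,-.015,.27])
C=np.array([.4658,-.2646,.106+.06])
G1=C-tote_R(Y,np.radians(25)).apply(LC)
for s,t in((.25,7),(.5,13),(.75,19),(1,25)):
    p,q=tcp_for(tote_R(Y,np.radians(t)),G0+s*(G1-G0))
    manip.servo_line(p,ori=q,vel=.06); 
    print(t,manip.current_clock(),manip.current_finger_gap(),manip.current_force(),manip.current_wrist_torque())
snap('k0');snap('k0s','scene');snap('k0t','top')
```

```text
7 36.5083 0.015993520989248194 [ 0.85346849  0.26111647 -4.30148842] [-0.2036105   0.12541521  0.07613429]
13 37.6583 0.015860510792798498 [ 0.14169997  0.3749577  -4.10476599] [-0.37078313  0.25768393  0.04201481]
19 38.8083 0.015745762661974638 [ 0.10409018  0.76068269 -4.00335606] [-0.60977275  0.31387431  0.0162158 ]
25 39.9667 0.015854350803967215 [-0.27703418  0.29600715 -3.58130031] [-0.82050056  0.42189463 -0.0039201 ]
```

View pics/k0.png

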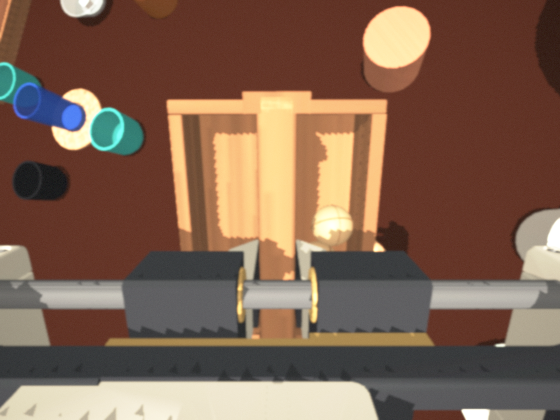

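View pics/k0s.png

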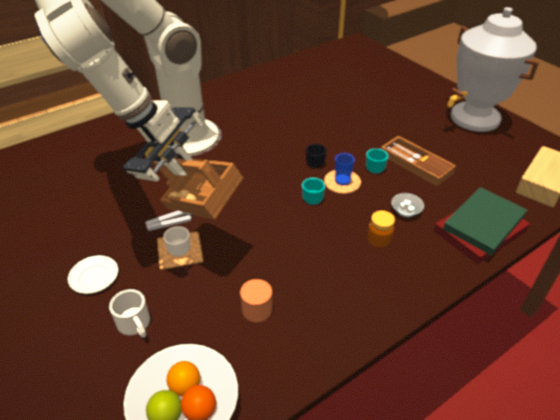

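View pics/k0t.png

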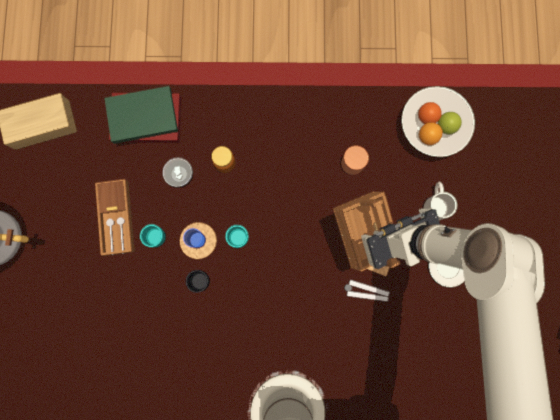

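In the wrist view the bar and post pixels (243–310, 92) are unchanged since the lift, so there is no slip in the fingers. One nut at (332,225) may still be rolling. I'll lower and look again.

Run:
```python
from h import *
Y=np.radians(-158.1);Rt=tote_R(Y,np.radians(25))
C=np.array([.4658,-.2646,.106])
p,q=tcp_for(Rt,C-Rt.apply(LC))
manip.servo_line(p,ori=q,vel=.05); manip.sleep(1)
print(manip.current_clock(),manip.current_tool_pos()-p,(R.from_quat(q).inv()*R.from_quat(manip.current_tcp_rot())).magnitude())
snap('f0');snap('f0s','scene');snap('f0t','top')
i=np.hstack([cv2.resize(cv2.imread('pics/f0s.png')[140:280,110:260],(400,373),interpolation=2),cv2.resize(cv2.imread('pics/f0t.png')[180:320,310:460],(400,373),interpolation=2)])
cv2.imwrite('pics/f0z.png',i)
```

```text
42.4667 [5.25669302e-06 4.33782632e-08 1.86066739e-06] 5.059479383024612e-05
```

View pics/f0z.png

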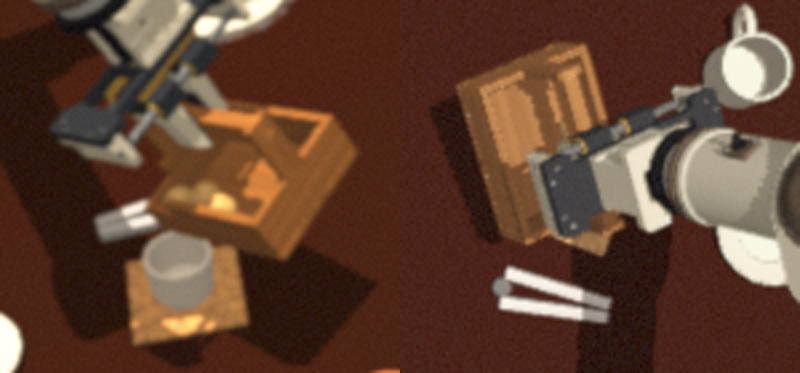

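View pics/f0.png

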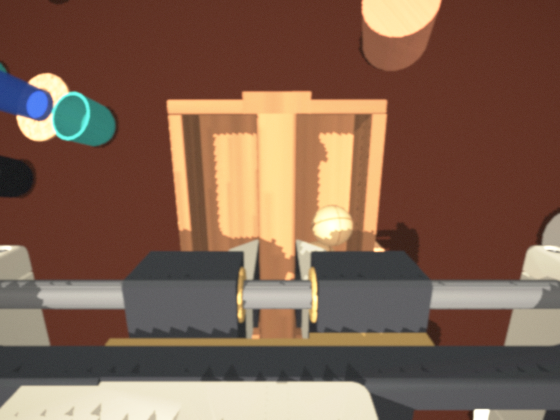

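Run:
```python
from h import *
Y=np.radians(-158.1);Rt=tote_R(Y,np.radians(25))
C=np.array([.4658,-.2646,.106]);G=C-Rt.apply(LC)
def inz(cal,uv,z):
    e,d=ray(cal,uv);e=Rt.inv().apply(e-G);d=Rt.inv().apply(d);return 1000*(e+d*(z-e[2])/d[2])
_,s=load('f0s');_,w=load('f0')
for u in((177.5,213),(187.6,210),(193.2,216.5)): print('scene',inz(s,u,-.079))
print('wrist',inz(w,(333,225),-.079))
for z in((15,)): 
    for n in((60,40),(30,40),(0,40),(60,10),(35,25)):
        P=G+Rt.apply([n[0]/1000,n[1]/1000,-.079]);print(n,proj(s,P),proj(w,P))
for o in((83,63,-100),(83,63,-66),(-83,63,-50)): print('c',o,proj(s,G+Rt.apply(np.array(o)/1000)),proj(w,G+Rt.apply(np.array(o)/1000)))
print('outer low z',(G+Rt.apply([.083,.063,-.1]))[2])
im=cv2.imread('pics/f0s.png')[190:240,155:225];cv2.imwrite('pics/f1.png',cv2.resize(im,None,fx=11,fy=11,interpolation=2))
```

```text
scene [ 63.73164276  34.99272768 -79.        ]
scene [ 37.46483168  20.38716075 -79.        ]
scene [  4.0908955   34.87319098 -79.        ]
wrist [  1.35349243  40.61893254 -79.        ]
(60, 40) [177.3125837  214.75962175] [328.47069195 295.88734041]
(30, 40) [185.1035595  216.54574067] [330.28944069 260.85001214]
(0, 40) [193.13475627 218.3869314 ] [332.24151123 223.24430281]
(60, 10) [184.08948981 205.58464388] [290.03652466 295.89895567]
(35, 25) [187.2037652  211.56792937] [310.19771705 266.86623168]
c (83, 63, -100) [170.93537429 225.55255705] [350.02668353 305.88485532]
c (83, 63, -66) [163.24956102 217.31023495] [359.98126434 331.90207591]
c (-83, 63, -50) [204.79652164 223.94683903] [388.79137947 101.47305602]
outer low z 0.09579896805185009
```

View pics/f1.png

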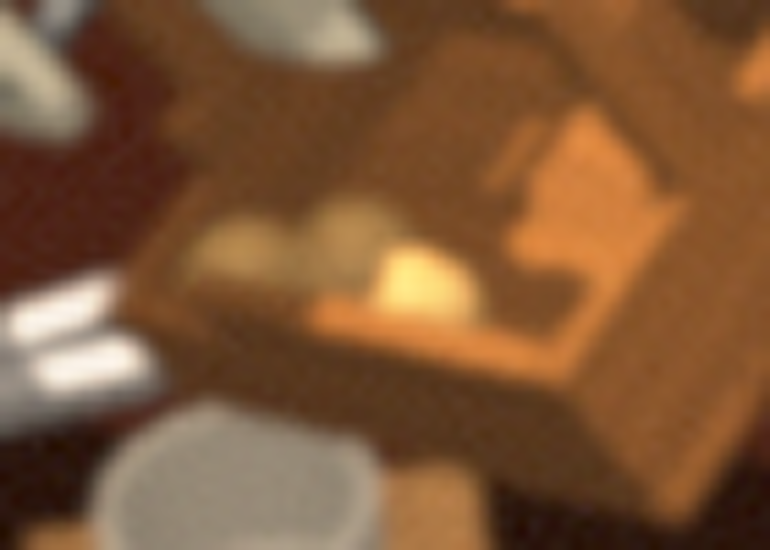

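The three nuts are all in. From the rays they sit at about (62,38), (37,20) and (3,38) mm in the tote, so nut 2 is bridging and keeping nut 3 out. I'll steer the tilt direction towards +x to let nut 2 drop to the x wall, then turn it back.

Run:
```python
from h import *
Y=np.radians(-158.1)
C=np.array([.4658,-.2646,.106])
def go(az,tilt,v,up=0):
    Rt=tote_R(Y,np.radians(tilt),np.radians(az));p,q=tcp_for(Rt,C+[0,0,up]-Rt.apply(LC));manip.servo_line(p,ori=q,vel=v)
go(8,25,.03,.015); manip.sleep(.8); snap('r1s','scene'); snap('r1')
go(40,25,.03,0); manip.sleep(.8); snap('r2s','scene'); snap('r2'); snap('r2t','top')
print(manip.current_clock(),manip.current_finger_gap(),manip.current_force())
ims=[cv2.resize(cv2.imread(f'pics/{n}.png')[185:255,150:220],(390,390),interpolation=2) for n in('r1s','r2s')]
cv2.imwrite('pics/r.png',np.hstack(ims))
```

```text
46.4 0.015502518079893711 [ 0.66720627  0.33575048 -3.1419426 ]
```

View pics/r.png

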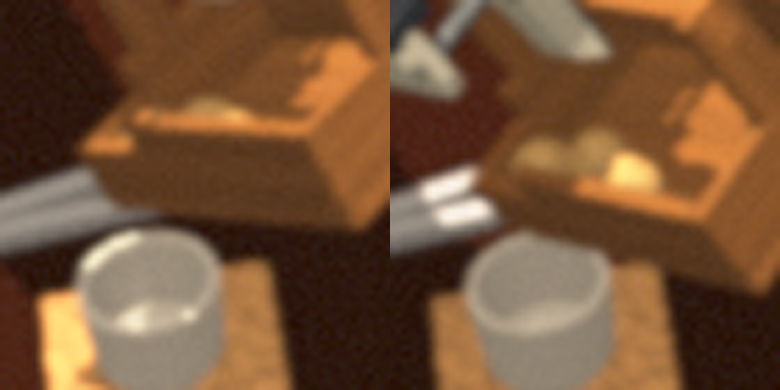

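View pics/r2.png

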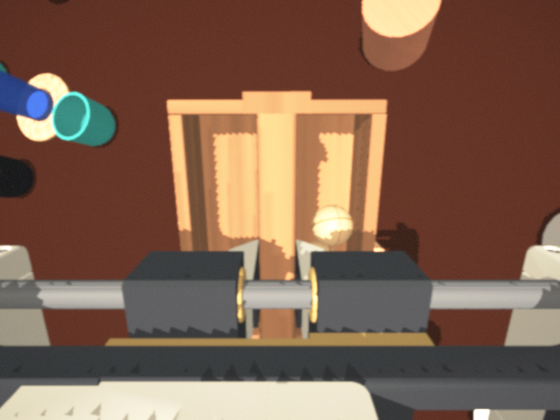

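Run:
```python
from h import *
a=cv2.resize(cv2.imread('pics/r1.png')[80:345,150:420],(400,393),interpolation=2)
b=cv2.resize(cv2.imread('pics/r2t.png')[185:285,325:425],(393,393),interpolation=2)
cv2.imwrite('pics/r1z.png',np.hstack([a,b]))
```

```text
(no output)
```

View pics/r1z.png

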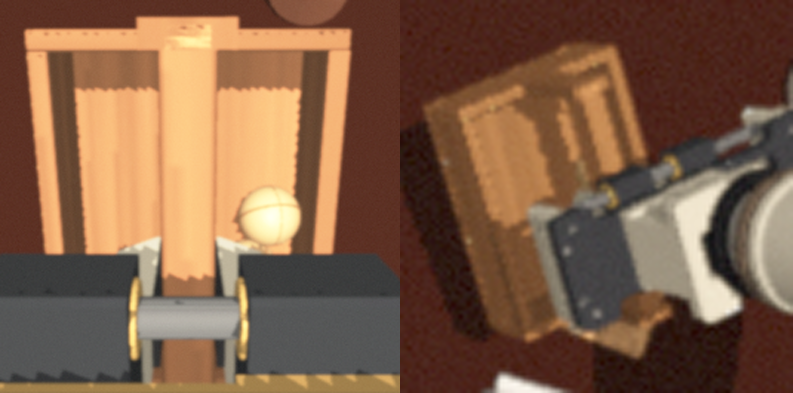

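Nut 3 is unmoved at (333,225), so the row along the +y wall is jammed. There's time left (46 s used of 72), so I'll swing the low side briefly toward −y to let the corner nut step aside, then come back.

```bash
cat > fin.py <<'E'
from h import *
Y=np.radians(-158.1)
C=np.array([.4658,-.2646,.106])
def tgt(az,tilt,up=0):
    Rt=tote_R(Y,np.radians(tilt),np.radians(az));return tcp_for(Rt,C+[0,0,up]-Rt.apply(LC))
def go(az,tilt,v,up=0):
    p,q=tgt(az,tilt,up);manip.servo_line(p,ori=q,vel=v)
E
python3 - <<'E'
from fin import *
lo=np.array([-2.88,-.31,-1.54,.2,-1.41,.19,-2.57]);hi=np.array([2.88,2.03,1.56,2.42,4.55,2.02,2.57])
for a,t,u in((-25,25,.04),(0,20,.04),(40,25,.04)):
    p,q=tgt(a,t,u);s=manip.solve_ik(p,q);print(a,s if s is None else min((s-lo).min(),(hi-s).min()),np.linalg.norm(p-manip.current_tool_pos()))
go(-25,22,.06,.04);snap('x1');print(manip.current_clock())
go(30,22,.05,.02);snap('x2');print(manip.current_clock())
manip.sleep(.4);snap('x3');snap('x3s','scene');print(manip.current_clock())
c=[cv2.resize(cv2.imread(f'pics/{n}.png')[80:345,150:420],(390,383),interpolation=2) for n in('x1','x3')]
cv2.imwrite('pics/x.png',np.hstack(c)); cv2.imwrite('pics/xs.png',cv2.resize(cv2.imread('pics/x3s.png')[175:255,145:230],None,fx=6,fy=6,interpolation=2))
E
```

```text
-25 0.20913800836463814 0.045690912036697715
0 0.12483356041884375 0.03892470894925808
40 0.2365006842363051 0.04002713950297287
47.3333
48.15
48.65
```

View pics/x.png

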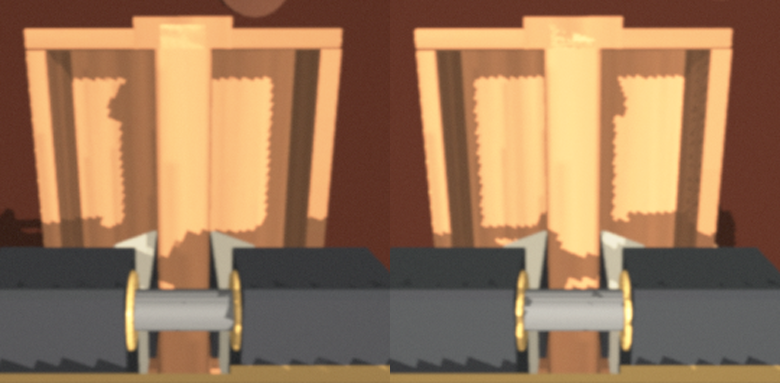

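View pics/xs.png

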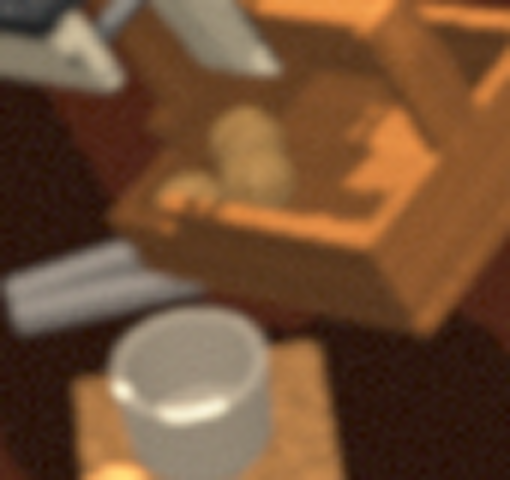

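The nuts are now in a compact triangle in the corner, at (190,190), (258,178) and (247,133) in the crop. I'll return to the final pose.

Run:
```python
from fin import *
go(40,25,.03,0); manip.sleep(.8); snap('y1');snap('y1s','scene');snap('y1t','top')
p,q=tgt(40,25);print(manip.current_clock(),manip.current_tool_pos()-p,manip.current_finger_gap(),manip.current_force())
cv2.imwrite('pics/y.png',np.hstack([cv2.resize(cv2.imread('pics/y1s.png')[185:265,145:225],(390,390),interpolation=2),cv2.resize(cv2.imread('pics/y1.png')[80:345,150:420],(390,390),interpolation=2)]))
Rt=tote_R(Y,np.radians(25));G=C-Rt.apply(LC);_,s=load('y1s')
for n in((60,40),(30,40),(60,10),(35,25),(34,10)):print(n,(proj(s,G+Rt.apply([n[0]/1000,n[1]/1000,-.079]))-[145,185])*390/80)
for o in((75,55,-94),(83,63,-100),(-83,63,-50),(83,-63,-50)): print('corner',o,(proj(s,G+Rt.apply(np.array(o)/1000))-[145,185])*390/80)
```

```text
50.3833 [-1.33423486e-05  3.82354564e-05 -1.20047093e-05] 0.015923720908855084 [-0.86783465  0.30329404 -4.2408001 ]
(60, 40) [157.52384555 145.07815604]
(30, 40) [195.50485258 153.78548574]
(60, 10) [190.5612628  100.35013893]
(35, 25) [205.74335533 129.51865569]
(34, 10) [223.50411361 107.2226802 ]
corner (75, 55, -94) [138.55802579 181.09812822]
corner (83, 63, -100) [126.43494967 197.6937156 ]
corner (-83, 63, -50) [291.50804298 189.86584026]
corner (83, -63, -50) [210.3768368  -45.59082352]
```

View pics/y.png

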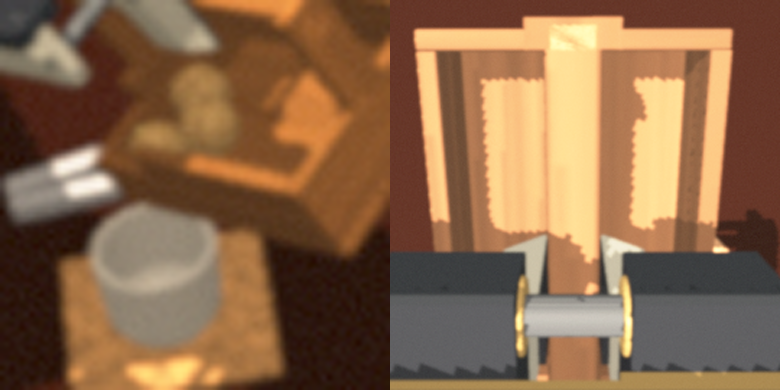

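View pics/y1s.png

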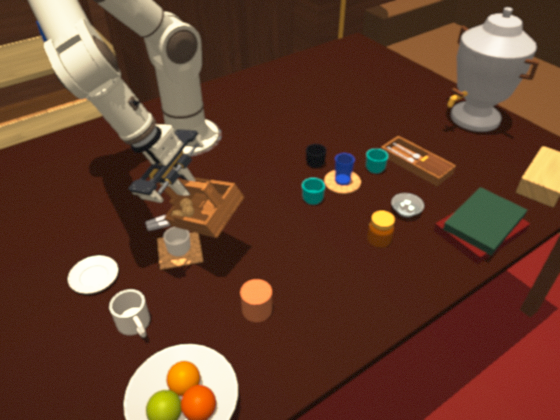

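View pics/y1t.png

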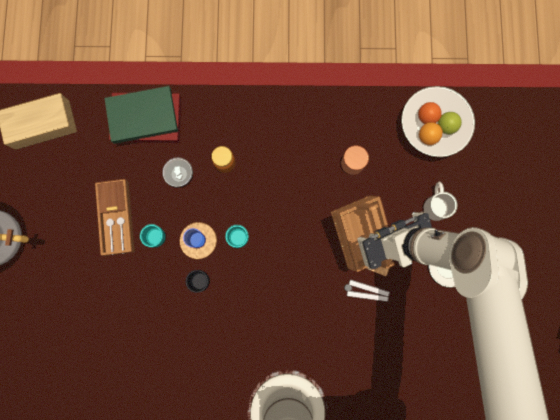

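```bash
python3 -c "
from h import *
manip.hand_in();print(manip.current_clock())"
```

```text
the job is handed in; nothing more can be done
the job is handed in; nothing more can be done
```

The job is done and was handed in at about 50 s, with the arm still holding the tote tilted over the bowl.

**Swap:** I parked the bowl at (0.42, 0), moved the glass to the round coaster, then put the bowl on the square one. Wrist pictures afterwards showed the glass foot within a few mm of the round coaster's centre. The bowl was likewise within a few mm of the square coaster's centre, and both stood upright.

**Tote:** I gripped the bar at 40 N, lifted the tote and tilted it in steps to 25°. The low corner was commanded 45 mm above the bowl rim, with the tote's lowest outside edge about 35 mm above it.

**Walnuts:** They first lined up along one wall, and a small change of tilt direction did not free them. A wider swing towards the neighbouring corner and back did.

**Last checks:**
- All three walnuts are touching in a triangle in the low corner, none spilled.
- The bar shows no turning in the fingers, and the far corner of the tote is where predicted to within about 1 px in the scene picture.
- No bystander has visibly moved.

**Disagreements:**
- The cameras differed by up to about 5 mm on where the coasters are, so I used averages.
- The low corner itself could not be seen clearly from above. Its place over the bowl comes from the arm's pose and the measured grasp.
- The two-view check of the bar's near end gave 96 mm, against 112 mm in the task text for the bar's top, from hand-picked pixels. I used the text's height for the bar.

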